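Shut the herb box and snap its tabs

TASK

Close the white herb box: push its open hinged lid gently down, without letting it slam, until it lies flat on the rim. Only then press the three snap tabs, one on each free edge of the lid, down one after the other until each is fully home. Leave the sachets in the box and the other things on the worktop where they are.

Things in the scene. Friction and masses are not known exactly. Their poses are not given: they have to be found in the camera images.
- herb_box: plain white plastic food box, fixed to the worktop, 150 (x) x 200 (y) x 62 (z) mm, walls 3 mm, open at the top. Origin at the centre of its underside; z up, its own +x points, roughly to the robot's left, to the rim on which the lid is hinged (hinge line parallel to its y, at x = +75, z = 62 mm in its frame); its own +y points roughly to the robot.
- box_lid (a joint): angle of the lid on its hinge, rad: 0 = fully shut, flat on the rim; 1.57 = upright; 1.85 = stop, leaning back. The hinge is stiff (0.22 N m friction): the lid stays where it is left and is simply pushed; a push of 2 to 4 N near its free edge moves it. It starts standing open between 0.95 and 1.45.
- lid_edge (a point): The lid is a flat white plate, 158 mm from hinge to free edge, 206 mm wide, its outer face 7 mm off the hinge line (69 mm above the worktop when shut). This point lies on the outer face of the lid, in the middle of its width, 155 mm from the hinge line (under the middle tab)
- tab_mid (a joint): travel of the tab in the middle of the lid's free edge (the one facing the hinge), 157 mm from the hinge line, m: 0 = up (not engaged), 0.008 = pushed fully home (engaged). It slides square to the lid, is a tight fit and stays where it is left; pushing it takes about 5 N.
- tab_mid_top (a point): centre of the top of that grey tab: 32 mm long along the edge, 20 mm across, standing 9 mm proud of the lid's outer face when up and 1 mm when home (it moves with lid and tab; with the lid shut its top is 78 mm above the worktop when up, 70 mm when home)
- tab_near (a joint): travel of the tab in the middle of the lid's edge on the robot's side (+y side of the box), 75 mm from the hinge line and 105 mm from the box's middle, m: 0 = up (not engaged), 0.008 = pushed fully home (engaged). It slides square to the lid, is a tight fit and stays where it is left; pushing it takes about 5 N.
- tab_near_top (a point): centre of the top of that grey tab: 32 mm long along the edge, 20 mm across, standing 9 mm proud of the lid's outer face when up and 1 mm when home (it moves with lid and tab; with the lid shut its top is 78 mm above the worktop when up, 70 mm when home)
- tab_far (a joint): travel of the tab in the middle of the lid's edge away from the robot (-y side of the box), 75 mm from the hinge line and 105 mm from the box's middle, m: 0 = up (not engaged), 0.008 = pushed fully home (engaged). It slides square to the lid, is a tight fit and stays where it is left; pushing it takes about 5 N.
- tab_far_top (a point): centre of the top of that grey tab: 32 mm long along the edge, 20 mm across, standing 9 mm proud of the lid's outer face when up and 1 mm when home (it moves with lid and tab; with the lid shut its top is 78 mm above the worktop when up, 70 mm when home)
- sachet_a: flat green sachet, 60x94x9 mm, lying in the box; origin at the centre of its underside
- sachet_b: flat ochre sachet, 60x94x9 mm, lying in the box; origin at the centre of its underside
- spice_jar: bystander: glass spice jar with a blue cap, about 36 mm across, 96 tall; origin at the middle of its underside
- candle: bystander: tea light, 38 mm across, 15 tall; origin at the middle of its underside
- tin: bystander: small food tin, 76 mm across, 58 tall; origin at the middle of its underside
- mill: bystander: glass grinder with a black head, 46 mm across, 128 tall; origin at the middle of its underside
- clothes_peg: bystander: wooden clothes peg lying flat, 15x72x12 mm; origin at the middle of its underside
- kitchen_timer: bystander: round kitchen timer, 65 mm across, 49 tall; origin at the middle of its underside

How it is judged:
On the way, in this order (a step that is already met when the one before it is completed fails the run):
1. the lid is down on the rim with all three tabs still up (value of joint box_lid below 0.035 rad and value of joint each of tab_mid, tab_near, tab_far below 0.004 m), for 0.2 s.
2. all three tabs are pushed home with the lid shut (value of joint box_lid below 0.035 rad and value of joint each of tab_mid, tab_near, tab_far above 0.0065 m), for 0.2 s.
At the end, for the whole second after the job is handed in: The lid is shut to within 0.035 rad (about 5 mm at its free edge) and at rest, and all three tabs are pushed in by more than 6.5 of their 8 mm (all of step 2 and velocity of joint box_lid between -0.05 and 0.05 rad/s); the robot touches nothing.
It fails at once if the lid slams: it closes faster than 2.5 rad/s within the last 0.35 rad (value of joint box_lid below 0.35 rad and velocity of joint box_lid below -2.5 rad/s).
It fails at once if a tab is pushed in while the lid is still open (more than 0.1 rad) (value of joint box_lid above 0.1 rad and value of joint any of tab_mid, tab_near, tab_far above 0.005 m).
It fails at once if a sachet in the box is shifted by more than 25 mm (distance of any of sachet_a, sachet_b from where it was at the start of the episode above 0.025 m).
It fails at once if a bystander is shifted by more than 25 mm or knocked over (distance of any of spice_jar, candle, tin, mill, clothes_peg, kitchen_timer from where it was at the start of the episode above 0.025 m or angle between any of spice_jar, candle, tin, mill, clothes_peg, kitchen_timer's own z axis and vertical above 0.5 rad).
It also fails if it takes over 45 s, if anything falls off the work surface, if the arm or the gripper's body presses on something with over 40 N, if the wrist force passes 120 N, or if a joint passes its speed limit or range.

ROBOT

A 7-joint arm with a two-finger parallel gripper is mounted at the origin on a cart in front of the work surface, level with it; the furniture and walls round the work are solid. World frame = base frame: x ahead of the robot, y to its left, z up, the work surface at z = 0. Lengths are in m, angles in rad, forces in N, time in s.
With the tool pointing down it reaches from about 0.4 to 0.875 m from the base axis. Payload 19.3 kg.
Tool frame: the origin (TCP) lies on the centre line of the jaws, within the pads' length; the fingertips stand 14 mm ahead of it and the grasp point (between the pads) lies 5 mm behind it (bot.tip_extent is the distance from the TCP to the fingertips, in m); z points along the fingers, y is the line along which they close (so a half turn about z gives the same grasp; the last joint's range is limited). The gripper opens to 85 mm and grips with 20 to 120 N. Pads are 22 mm wide; open, the fingers measure 114 mm over their backs; the gripper's body (76 mm by 85 mm) begins 54 mm behind the grasp point. The pads swing forward as they close: fully open they stand 13 mm farther back than shut.
Start: joints at [1.178, 0.521, -0.036, 1.599, 0.021, 1.021, -0.113], TCP at [0.198, -0.593, 0.245] pointing down, gripper open.
Joint ranges: [-2.91, 2.91], [-0.3, 2.13], [-1.5, 1.42], [0.17, 2.43], [-1.26, 4.41], [0.16, 1.93], [-2.52, 2.52]. Speed limits (rad/s): [1.89, 1.89, 2.39, 2.39, 3.01, 3.01, 3.01].

INTERFACE

Orientations are given as [roll, pitch, yaw] about the fixed x, y, z axes, in that order (R = Rz(yaw) Ry(pitch) Rx(roll)).
In Python, from workcell import monitor, grab_frame, camera_model, bot gives the robot as it stands.
- The arm moves only by the tool move_arm, never from a script. Its argument "moves" is a list of rows, each a list of 4 numbers: the shift along the world's x, y, z in mm, then the turn about the world's z in rad. A call has 1 to 12 rows; each row is the pose to reach, as a shift and turn from the pose commanded when the call began; what a row does not reach only later rows make up. A row lasts 1/8 s, in which the tool goes at most 62.5 mm and 10.7 degrees, less where a joint would pass 70% of its speed; a pose out of reach is approached as far as the arm can. A call with a gripper value outside its range is refused whole. "gripper" is the opening, from 0 (shut) to 1 (fully open), set as the call begins (left out, the last holds). The fingers move at their own pace and stop on an object; "newtons" is the grip in N (left out, the last holds). Time passes only in rows, so rows that repeat a pose let the fingers close. It gives the time, the measured TCP pose, the force, the opening and the grip force at its end, in the units of the state.
- monitor.observe(): the state, without advancing time (a new reading comes with each control period).
- grab_frame(name): name is "side" or "top" or "wrist"; returns the picture (420x560x3 uint8, blue, green, red); there is no depth.
- camera_model(name): a dict with "vfov" (degrees; the focal length in pixels is half the picture's height over the tangent of half this angle, whatever the lens; pixels are square), "cx", "cy" (the principal point, pixels), "k1" (the pictures are not rectified: a ray, as slopes to the right and down, at radius r is drawn at 1 + k1 r^2 times it, then the intrinsics apply), "R" (3x3) and "t" (3): a world point X has camera coordinates R X + t; the wrist camera has in their place "T_tool_cam" (4x4, takes a point from camera to tool coordinates, whose origin is the TCP and whose axes are the flange's). Camera axes: x right, y down, z forward; pixel columns grow to the right and rows downward; lengths in m; the calibration is good to about 2 mm. A picture is of the moment at which its call begins: read the wrist's pose just before it. camera_model takes no time and is no camera call.
- bot.job_done(): hands the job in; it is judged then, once.
The state is a dict: "clock": time; "qpos": joint angles; "qd": joint speeds; "joint_efforts": joint torques, N m; "position": TCP position; "tool_rot": TCP orientation; "force": force on the tool from outside, world axes, zero at the start; "moment": the same for the moment, N m; "grip_width": finger opening in m; "finger_force": force on a finger pad.
Only numpy, scipy, OpenCV 4.12 (cv2) and the standard library are available. Lean on these libraries where they do the work, as an engineer would, in place of code of your own. Each camera call takes 0.05 s, during which the arm holds its last target. There are 200 camera calls.

## Working session

There is one attempt and no reset: what is moved stays moved. The work goes in short steps, Python scripts to look and compute and a tool call to move; the robot and the scene stay as the last step left them, time stands still between calls to the robot, and variables do not carry over. Pictures are saved under pics/ and viewed, at most 10 in all, crops included, and the job is handed in when it is done.

Besides the shell and the picture viewer there is one more tool, called after "Emit:" as name(argument=value, ...) on one line, values as JSON. move_arm: Moves the arm, as the interface text tells. Its arguments: {"type":"object","properties":{"moves":{"type":"array","items":{"type":"array","items":{"type":"number"}}},"gripper":{"type":"number"},"newtons":{"type":"number"}},"required":["moves"]}

```bash
mkdir -p pics
python3 - <<'E'
from workcell import monitor, grab_frame, camera_model, bot
import cv2
for n in("side","top"):
    cv2.imwrite(f"pics/{n}0.png",grab_frame(n))
    m=camera_model(n);print(n,{k:(v.tolist() if hasattr(v,'tolist') else v) for k,v in m.items()})
s=monitor.observe();print(s["clock"],s["position"],s["tool_rot"],s["force"])
E
```

```text
side {'vfov': 42.24090707243477, 'cx': 284.83392317802475, 'cy': 211.51302060243995, 'k1': -0.047665249151045815, 'R': [[0.9917538108560283, 0.1267790032405373, -0.018747346209022766], [0.06568345331046685, -0.6284365456042974, -0.7750827001747291], [-0.11004572964798251, 0.7674598311874529, -0.6315816217243577]], 't': [-0.6196041597931089, 0.054305747630097025, 1.7612366311423249]}
top {'vfov': 46.69475760329671, 'cx': 274.6161709442526, 'cy': 205.9402451105903, 'k1': -0.0061971415861232365, 'R': [[-0.005108990953469225, -0.9999532902628523, -0.008204602606661261], [-0.9863836540988641, 0.006388039091808449, -0.16433648372511117], [0.16438121893333665, 0.007253292290911065, -0.9863702168115849]], 't': [0.07505405612519465, 0.5899719503032858, 1.4540688477859487]}
0.1 [ 0.19818653 -0.59249273  0.24481951] [-3.14070042e+00  7.05422308e-05  3.22842225e-01] [0.52724095 0.2733646  0.0167181 ]
```

View pics/side0.png

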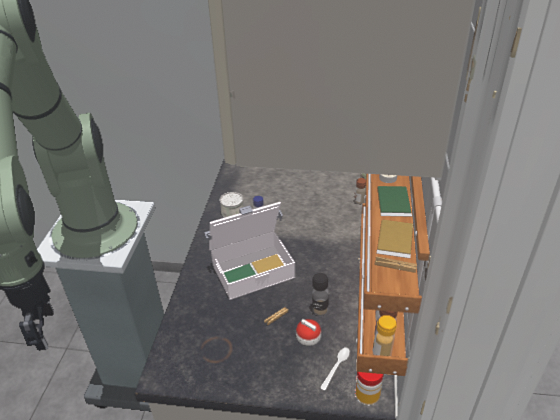

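View pics/top0.png

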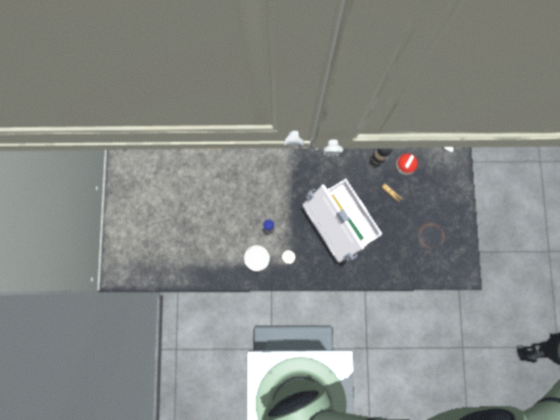

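Side view: the box is around (250,262), the lid stands open at about (245,225), and the mill is at (320,293). In the top view the box runs from about (305,205) to (380,235), and the tin, candle and jar are to its left. I'll enlarge both.

Run:
```python
import cv2
a=cv2.imread("pics/side0.png")[185:305,195:345];cv2.imwrite("pics/s1.png",cv2.resize(a,None,fx=5,fy=5,interpolation=cv2.INTER_CUBIC))
a=cv2.imread("pics/top0.png")[150:280,235:405];cv2.imwrite("pics/t1.png",cv2.resize(a,None,fx=4.5,fy=4.5,interpolation=cv2.INTER_CUBIC))
```

```text
(no output)
```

View pics/s1.png

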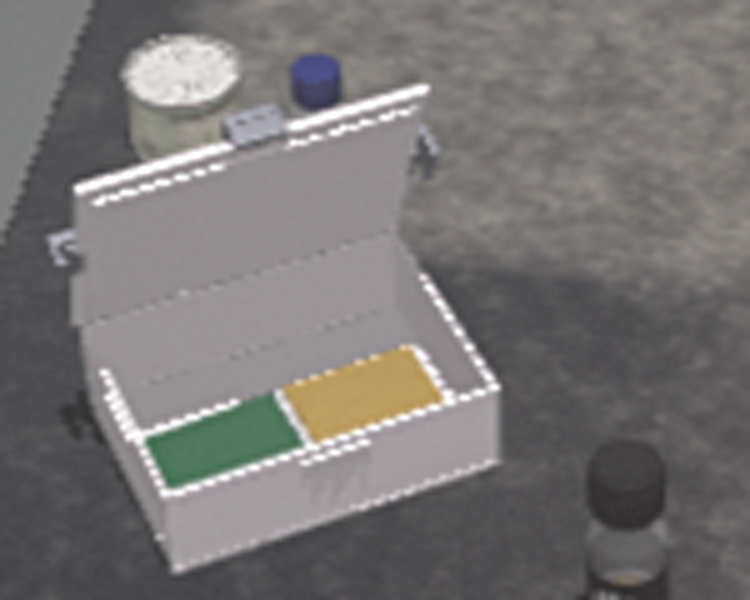

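View pics/t1.png

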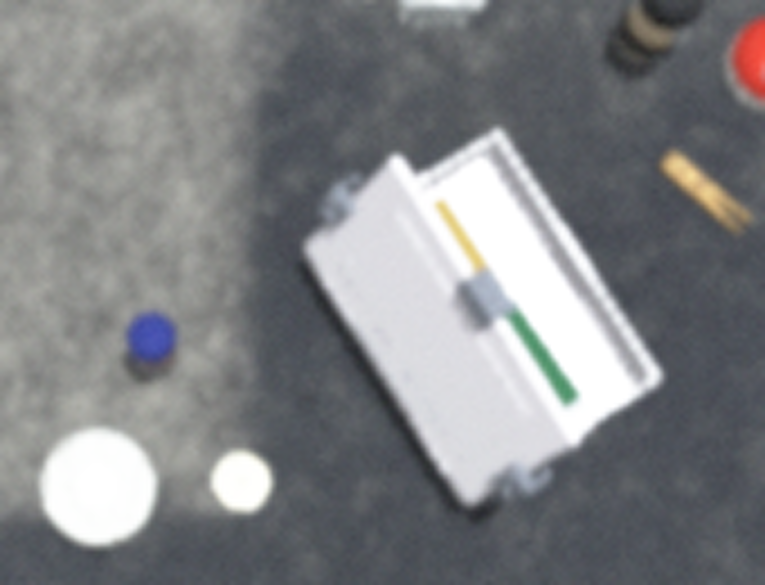

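Zoomed crops (crop pixels). Side: front rim corners at (168,490) and (498,388), and lid free corners at (76,190) and (430,90). Top: rim corners at (498,128) and (663,378), lid corners at (397,155), (572,445), (305,245) and (470,505), and mid tab at (485,295). Next I'll fit the pose.

```bash
cat > h.py <<'E'
import numpy as np
from workcell import camera_model
from scipy.optimize import least_squares
def proj(m,X,R=None,t=None):
    R=np.array(m["R"]) if R is None else R; t=np.array(m["t"]) if t is None else t
    c=np.atleast_2d(X)@R.T+t; s=c[:,:2]/c[:,2:]
    s=s*(1+m["k1"]*(s**2).sum(1))[:,None]
    return s*210/np.tan(np.radians(m["vfov"]/2))+[m["cx"],m["cy"]]
def box(p,l):
    x,y,a=p[:3];l=np.array(l,float)/1000;c,s=np.cos(a),np.sin(a)
    return np.c_[x+c*l[:,0]-s*l[:,1],y+s*l[:,0]+c*l[:,1],l[:,2]]
def lid(th,d,y,h): return [75-d*np.cos(th)+h*np.sin(th),y,62+d*np.sin(th)+h*np.cos(th)]
E
python3 - <<'E'
from h import *
ms,mt=camera_model("side"),camera_model("top")
S=np.array([(168,490),(498,388),(177,572),(497,462),(76,190),(430,90)])/5+[195,185]
T=np.array([(498,128),(663,378),(397,155),(572,445),(305,245),(470,505),(485,295)])/4.5+[235,150]
def f(p):
    th=p[3]
    s=[(-75,100,62),(-75,-100,62),(-75,100,0),(-75,-100,0),lid(th,158,103,4),lid(th,158,-103,4)]
    t=[(-75,-100,62),(-75,100,62),lid(th,158,-103,4),lid(th,158,103,4),lid(th,0,-103,7),lid(th,0,103,7),lid(th,157,0,15)]
    return np.r_[(proj(ms,box(p,s))-S).ravel(),(proj(mt,box(p,t))-T).ravel()]
best=min((least_squares(f,[.6,-.1,a,1.2],loss='soft_l1') for a in(1,2,2.6,3.1)),key=lambda r:r.cost)
p=best.x;print(p.round(4),best.fun.reshape(-1,2).round(1).tolist());np.save("p.npy",p)
th=p[3]
for n,q in dict(lidedge=lid(th,155,0,7),tabmid=lid(th,157,0,16),midS=(-82,0,78),nearS=(0,105,78),farS=(0,-105,78),hinge=(75,0,62)).items(): print(n,box(p,[q]).round(4))
def back(u,z,c):
    return least_squares(lambda x:proj(mt,[x[0],x[1],z])[0]-u,c).x.round(3)
for n,(px,z) in dict(jar=((152,337),.096),candle=((242,482),.015),tin=((98,487),.058),mill=((675,5),.128),peg=((705,195),.01)).items(): print(n,back(np.array(px)/4.5+[235,150],z,[.6,0]))
E
```

```text
[ 0.5477 -0.1363  2.1213  1.1841] [[-1.0, 1.5], [-0.2, -0.3], [-0.8, 0.4], [0.2, 0.2], [-0.3, -0.0], [-0.3, -0.7], [-0.1, 0.2], [-0.6, -0.6], [0.5, -0.8], [2.8, -2.2], [-0.5, -0.3], [-0.4, -0.6], [-1.8, 1.1]]
lidedge [[ 0.5357 -0.1167  0.2082]]
tabmid [[ 0.5317 -0.1102  0.2134]]
midS [[ 0.5906 -0.2062  0.078 ]]
nearS [[ 0.4582 -0.1913  0.078 ]]
farS [[ 0.6372 -0.0814  0.078 ]]
hinge [[ 0.5085 -0.0724  0.062 ]]
jar [0.526 0.089]
candle [0.435 0.029]
tin [0.429 0.126]
mill [ 0.741 -0.258]
peg [ 0.635 -0.3  ]
```

Emit:
move_arm(moves=[[0,0,30,0],[15,20,55,0.03],[40,60,55,0.06],[70,105,55,0.09],[105,160,55,0.12],[140,215,55,0.15],[175,270,55,0.18],[210,325,55,0.2],[250,380,55,0.228],[285,435,55,0.228],[320,490,55,0.228],[352,540,55,0.228]], gripper=0, newtons=60)

```text
clock: 1.6
position: [0.541, -0.0665, 0.3002]
tool_rot: [-3.142, 0.0, 0.551]
force: [1.1, -1.1, 0.5]
grip_width: -0.0
finger_force: 0.0
```

Run:
```python
from h import *
from workcell import bot,monitor
p=np.load("p.npy");print(bot.tip_extent,monitor.observe()["position"].round(4) if hasattr(monitor.observe()["position"],'round') else monitor.observe()["position"])
c0=np.array([.550,-.0525,.300])
for th in [1.22,1.18,1.12,1.05,.98,.9,.82,.74,.66,.58,.5,.42,.35,.28,.22,.16,.1,.05,0]:
    q=lid(th,130,-45.7,7); q[0]+=14.5; q[2]+=1000*bot.tip_extent
    print(th,((box(p,[q])[0]-c0)*1000).round())
```

```text
0.014 [ 0.541  -0.0665  0.3002]
1.22 [  10.  -16. -100.]
1.18 [  12.  -20. -101.]
1.12 [  16.  -27. -104.]
1.05 [  21.  -34. -108.]
0.98 [  25.  -40. -112.]
0.9 [  29.  -48. -118.]
0.82 [  34.  -55. -124.]
0.74 [  38.  -61. -131.]
0.66 [  41.  -68. -139.]
0.58 [  45.  -73. -147.]
0.5 [  48.  -78. -156.]
0.42 [  50.  -82. -165.]
0.35 [  52.  -86. -173.]
0.28 [  54.  -88. -181.]
0.22 [  55.  -90. -189.]
0.16 [  56.  -92. -196.]
0.1 [  57.  -93. -204.]
0.05 [  58.  -94. -211.]
0 [  58.  -94. -217.]
```

Lower behind the lid, then begin pushing.

Emit:
move_arm(moves=[[0,0,0,0],[0,0,-40,0],[0,0,-80,0],[0,0,-98,0],[5,-8,-99,0],[10,-16,-100,0],[14,-23,-102,0],[18,-30,-105,0],[21,-34,-108,0],[25,-40,-112,0],[29,-48,-118,0],[34,-55,-124,0]])

```text
clock: 3.1
position: [0.5745, -0.1239, 0.1758]
tool_rot: [-3.141, 0.0, 0.551]
force: [-1.0, 1.1, 0.6]
grip_width: -0.0001
finger_force: 0.4
```

Run:
```python
from workcell import grab_frame,monitor
import cv2
a=grab_frame("side")[165:305,185:345];cv2.imwrite("pics/s2.png",cv2.resize(a,None,fx=4,fy=4,interpolation=cv2.INTER_CUBIC))
print(monitor.observe()["position"])
```

```text
[ 0.57461654 -0.1248305   0.17499156]
```

View pics/s2.png

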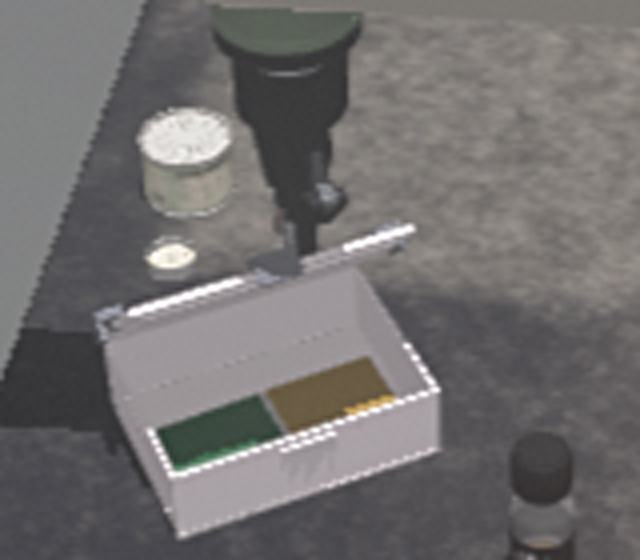

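The lid is partly down, with the fingertip just right of the mid tab (around (300,250) in the crop). The box and sachets haven't moved. The fit gives θ≈0.76 and d≈136, so I'll continue along the arc.

Run:
```python
from h import *
p=np.load("p.npy")
c0=np.array([.5746,-.1248,.175]); r=c0-[p[0],p[1],0]; c,s=np.cos(p[2]),np.sin(p[2])
bx,by=1000*(c*r[0]+s*r[1]),1000*(-s*r[0]+c*r[1]);print(bx,by)
for th in [.76,.7,.64,.58,.52,.46,.4,.34,.28,.22,.16,.11,.07,.03,0,-.02]:
    q=lid(th,136,max(by-8,by-8*(.76-th)/.2),7); q[0]+=14.5; q[2]+=14
    print(th,((box(p,[q])[0]-c0)*1000).round())
```

```text
-4.239389333401232 -28.936098619073828
0.76 [ 0. -0. -0.]
0.7 [ 5. -4. -6.]
0.64 [ 10.  -7. -12.]
0.58 [ 15. -10. -19.]
0.52 [ 18. -14. -25.]
0.46 [ 20. -17. -32.]
0.4 [ 22. -20. -40.]
0.34 [ 24. -23. -47.]
0.28 [ 25. -26. -55.]
0.22 [ 26. -28. -62.]
0.16 [ 27. -29. -70.]
0.11 [ 28. -30. -77.]
0.07 [ 28. -31. -83.]
0.03 [ 29. -32. -88.]
0 [ 29. -32. -92.]
-0.02 [ 29. -32. -95.]
```

Emit:
move_arm(moves=[[5,-4,-6,0],[10,-7,-12,0],[15,-10,-19,0],[18,-14,-25,0],[20,-17,-32,0],[22,-20,-40,0],[24,-23,-47,0],[25,-26,-55,0],[26,-28,-62,0],[27,-29,-70,0],[28,-30,-77,0],[28,-31,-83,0]])

```text
clock: 4.65
position: [0.6023, -0.1542, 0.0928]
tool_rot: [-3.141, -0.0, 0.551]
force: [0.9, 0.3, 0.6]
grip_width: 0.0
finger_force: 0.2
```

Emit:
move_arm(moves=[[0,0,-3,0],[0,0,-5,0],[0,-1,-7,0],[0,-1,-9,0],[0,-1,-10,0],[0,-1,-10,0]])

```text
clock: 5.4
position: [0.6022, -0.1552, 0.0832]
tool_rot: [-3.141, 0.0, 0.551]
force: [-0.8, -0.0, -0.3]
grip_width: -0.0002
finger_force: 0.0
```

Emit:
move_arm(moves=[[0,0,-1,0],[0,0,-2,0],[0,0,-3,0],[0,0,-3,0],[0,0,-3,0]])

```text
clock: 6.02
position: [0.6025, -0.1553, 0.0826]
tool_rot: [3.141, -0.0, 0.551]
force: [-14.1, 2.5, 40.1]
grip_width: 0.0001
finger_force: 19.8
```

Emit:
move_arm(moves=[[0,0,10,0],[0,0,40,0],[-10,-5,90,0],[-25,-5,140,0],[-40,0,180,0],[-40,0,180,0],[-40,0,180,0]])

```text
clock: 6.9
position: [0.5622, -0.1553, 0.26]
tool_rot: [-3.142, 0.0, 0.551]
force: [0.3, -0.6, -0.1]
grip_width: -0.0
finger_force: 0.0
```

Run:
```python
from workcell import grab_frame,monitor,camera_model
import cv2,numpy as np
s=monitor.observe()
cv2.imwrite("pics/w1.png",grab_frame("wrist"));cv2.imwrite("pics/side3.png",grab_frame("side"))
print(s["position"],s["tool_rot"],s["force"],{k:(np.array(v).round(4).tolist()) for k,v in camera_model("wrist").items()})
a=cv2.imread("pics/side3.png")[185:305,195:345];cv2.imwrite("pics/s3.png",cv2.resize(a,None,fx=4,fy=4,interpolation=cv2.INTER_CUBIC))
```

```text
[ 0.56219469 -0.1553433   0.25996205] [-3.14151681e+00  1.63344342e-04  5.50686898e-01] [ 0.27808385 -0.6049504  -0.14700219] {'vfov': 64.2976, 'cx': 275.0544, 'cy': 210.9112, 'k1': -0.019, 'T_tool_cam': [[0.0012, -0.9573, -0.289, 0.0732], [1.0, 0.0013, -0.0002, 0.0001], [0.0006, -0.289, 0.9573, -0.1294], [0.0, 0.0, 0.0, 1.0]]}
```

View pics/w1.png

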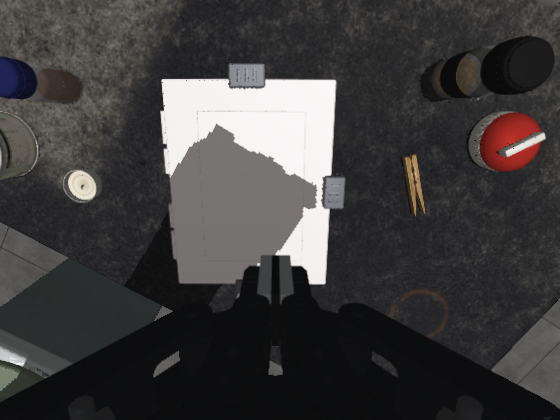

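View pics/s3.png

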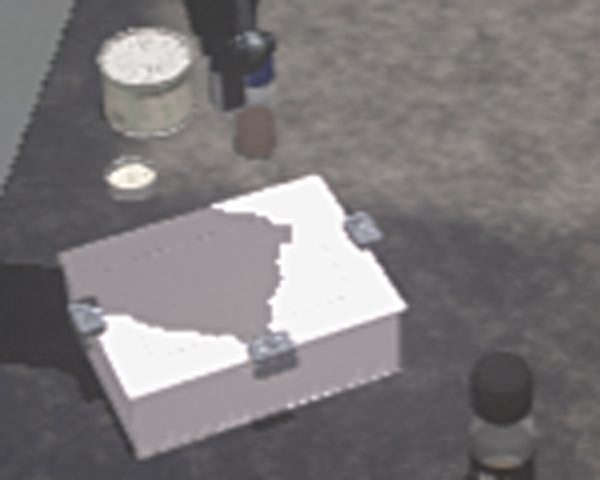

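The lid lies flat and the tabs are up: the far tab at about (247,75) and the mid tab at (334,191) in the wrist view. I'll refine the pose from these.

Run:
```python
from h import *
from scipy.spatial.transform import Rotation as Ro
m=camera_model("wrist");T=np.array(m["T_tool_cam"])
W=np.eye(4);W[:3,:3]=Ro.from_euler("xyz",[-3.14151681,1.63e-4,.550687]).as_matrix();W[:3,3]=[.562195,-.155343,.259962]
C=np.linalg.inv(W@T)
U=np.array([(247,75),(334,191),(162.5,80),(336,80),(327,284)])
L=[(0,-105,78),(-82,0,78),(75,-103,69),(-83,-103,69),(-83,103,69)]
f=lambda p:(proj(m,box(p,L),C[:3,:3],C[:3,3])-U).ravel()
r=least_squares(f,np.load("p.npy")[:3],loss='soft_l1');p=r.x
print(p,r.fun.reshape(-1,2).round(1).tolist())
for n,q in dict(mid=(-82,0,78),near=(0,105,78),far=(0,-105,78)).items():
    w=box(p,[q])[0];print(n,w.round(4),((w-[.562195,-.155343,.26])*1000).round())
```

```text
[ 0.54606855 -0.13445053  2.12287913] [[-2.1, 0.5], [-0.7, 1.9], [0.0, -0.8], [2.3, -1.0], [0.9, 0.2]]
mid [ 0.5891 -0.2043  0.078 ] [  27.  -49. -182.]
near [ 0.4567 -0.1895  0.078 ] [-106.  -34. -182.]
far [ 0.6355 -0.0794  0.078 ] [  73.   76. -182.]
```

Emit:
move_arm(moves=[[10,-18,-40,0],[20,-36,-90,0],[27,-49,-130,0],[27,-49,-155,0],[27,-49,-164,0],[27,-49,-168,0],[27,-49,-171,0],[27,-49,-174,0],[27,-49,-176,0],[27,-49,-177,0],[27,-49,-178,0],[27,-49,-178,0]])

```text
clock: 8.5
position: [0.5897, -0.2042, 0.0836]
tool_rot: [3.141, -0.001, 0.551]
force: [-7.0, 3.8, 22.8]
grip_width: 0.0004
finger_force: 11.4
```

Mid tab is home. Next, the near tab.

Emit:
move_arm(moves=[[0,0,10,0],[0,0,35,0],[-40,5,40,0],[-85,10,40,0],[-120,14,40,0],[-132,15,30,0],[-132,15,18,0],[-132,15,11,0],[-132,15,7,0],[-132,15,3,0],[-132,15,1,0],[-132,15,0,0]])

```text
clock: 10.0
position: [0.4581, -0.1894, 0.0833]
tool_rot: [3.14, -0.001, 0.551]
force: [-6.5, 2.9, 40.6]
grip_width: -0.0001
finger_force: 20.6
```

Emit:
move_arm(moves=[[0,0,0,0],[0,0,0,0]])

```text
clock: 10.25
position: [0.458, -0.1894, 0.0835]
tool_rot: [3.14, -0.001, 0.551]
force: [-5.5, 1.7, 30.4]
grip_width: 0.0001
finger_force: 15.4
```

Near tab is home. Next, the far tab.

Emit:
move_arm(moves=[[0,0,15,0],[10,6,40,0],[50,30,45,0],[95,58,45,0],[140,86,45,0],[170,104,40,0],[179,110,30,0],[179,110,18,0],[179,110,11,0],[179,110,7,0],[179,110,3,0],[179,110,1,0]])

```text
clock: 11.75
position: [0.6362, -0.0799, 0.0836]
tool_rot: [3.141, 0.0, 0.55]
force: [-9.5, -3.3, 26.8]
grip_width: -0.0006
finger_force: 13.6
```

Emit:
move_arm(moves=[[0,0,-1,0],[0,0,-1,0],[0,0,-1,0]])

```text
clock: 12.12
position: [0.6362, -0.08, 0.0837]
tool_rot: [3.141, 0.0, 0.55]
force: [-10.6, -3.4, 24.5]
grip_width: 0.0002
finger_force: 11.9
```

Emit:
move_arm(moves=[[0,0,15,0],[0,0,50,0],[-20,-20,100,0],[-50,-45,150,0],[-75,-75,178,0],[-75,-75,178,0],[-75,-75,178,0]])

```text
clock: 13.0
position: [0.5615, -0.1539, 0.2605]
tool_rot: [3.141, -0.001, 0.551]
force: [0.3, 0.6, -0.7]
grip_width: -0.0001
finger_force: 0.0
```

Run:
```python
from workcell import grab_frame,monitor
import cv2,numpy as np
s=monitor.observe();print(s["clock"],s["position"],s["force"])
w=grab_frame("wrist")[40:310,100:400];a=grab_frame("side")[205:305,200:320]
f=lambda i,h:cv2.resize(i,(int(i.shape[1]*h/i.shape[0]),h),interpolation=cv2.INTER_CUBIC)
cv2.imwrite("pics/e.png",np.hstack([f(w,360),f(a,330+30)])[:, :800])
```

```text
13.0 [ 0.5615269  -0.15387534  0.26048243] [ 0.25645678  0.63179149 -0.73888538]
```

View pics/e.png

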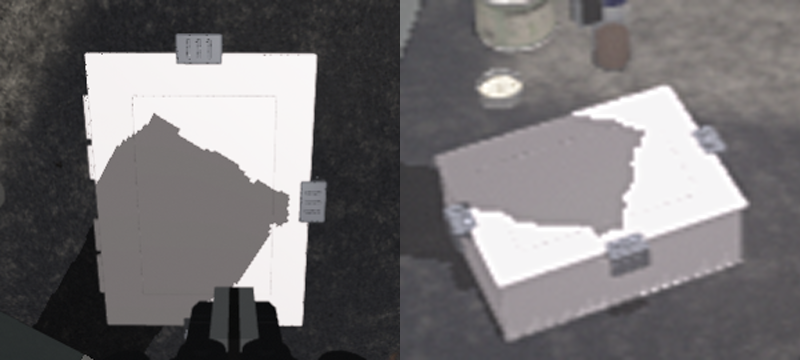

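The lid is flat, and all three tabs (side view: (460,218), (628,245), (710,138)) now sit level with it. The tool is clear, so I'm handing in.

```bash
python3 -c "
from workcell import bot;print(bot.job_done())"
```

```text
the job is handed in; nothing more can be done
None
```

The lid was lowered gently onto the rim, then the mid, near and far tabs were pressed home in that order, and the job was handed in at about 13 s; the hand-in returned no verdict.

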